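Re-hang a copper plate on the other folding hook

TASK

Swing out the folded hook on the rail until it is against its stop and press it home, then move the plate carrier from the other hook onto it and let it hang there. Then fold the emptied hook flat along the rail and press that home too. Each time press for a moment with about 10 N, but never push on a hook with more than 20 N, so nudge the hooks with closed fingers instead of gripping them; leave the other things on the bench alone.

Things in the scene. Friction and masses are not known exactly. Their poses are not given: they have to be found in the camera images.
- rail: Grey hook rail on two posts at the back of the bench, fixed: beam 480 mm long (y), 30 mm deep (x), top 180 mm above the bench. Origin on the bench below the beam's centre; x points away from the robot, y along the beam, z up. Nothing rises above the beam but the two hooks.
- free_pivot (a point): The empty hook, folded at the start. Round steel bar 10 mm thick, 90 mm long, its end turned up (top 18 mm above the bar's centre line). This point: on the upright hinge axis at the height of the bar's centre line (200 mm over the bench, 20 mm over the rail's top, 27 mm in front of the rail's centre line). Axes are the rail's and do not turn with the bar.
- used_pivot (a point): The hook that carries the plate carrier at the start, swung out. Round steel bar 10 mm thick, 90 mm long, its end turned up (top 18 mm above the bar's centre line). This point: on the upright hinge axis at the height of the bar's centre line (200 mm over the bench, 20 mm over the rail's top, 27 mm in front of the rail's centre line). Axes are the rail's and do not turn with the bar.
- free_hook (a joint): Swing of the empty hook from its folded stop, rad, anticlockwise from above: 0 = folded stop (bar along the rail's +y), 1.571 = swung-out stop (bar along the rail's -x). The stops sit up to 0.12 rad crooked either way, both alike, unmeasured: feel for them. Stiff, stays where left: 0.25 N m (3.5 N at 70 mm) turns it. Hard stops.
- used_hook (a joint): Swing of the loaded hook from its folded stop, rad, anticlockwise from above: 0 = folded stop (bar along the rail's +y), 1.571 = swung-out stop (bar along the rail's -x). The stops sit up to 0.12 rad crooked either way, both alike, unmeasured: feel for them. Stiff, stays where left: 0.25 N m (3.5 N at 70 mm) turns it. Hard stops.
- carrier_grip (a point): Centre of the carrier's upright wooden grip: 24 mm wide (along the rail), 18 mm deep, 52 mm tall below its rounded top; this point lies 40 mm above the top edge of the eye. Axes: x away from the robot when it hangs, y along the plate's width, z up.
- carrier_eye (a point): Middle of the top edge of the carrier's eye, which rests on the hook arm when hung (then 5 mm above the arm's centre line). The eye is a rectangular opening right through the carrier along its x: 40 mm wide (y), 40 mm high, from this point down; the steel round it is 12 mm thick and 60 mm wide. Same axes as the grip.
- carrier: Plate carrier, 0.25 to 0.42 kg: wooden grip, steel eye, clamp bar 104 mm wide, copper plate 94 mm wide and 4 mm thick reaching 148 mm below the eye's top edge. Origin as carrier_eye. Hangs across the hook, parallel to the rail; to take it off, lift it about 20 mm so the eye clears the upturned tip, then draw it along the bar past the tip.
- ink_tin: Closed ink tin, 72 mm across, about 42 mm tall, a bystander. Origin under its centre.
- copper_plates: Two stacked copper plates, 100 by 140 by 8 mm, bystanders, flat on the bench. Origin under the centre.
- brayer_weight: Round steel paperweight with a knob, 60 mm across, 44 mm tall, behind the rail, a bystander. Origin under its centre.
Things that resemble listed ones, but are neither listed nor needed, are in the scene too. What is meant by the carrier is not pink, and is the smaller of those in its own colour.

How it is judged:
By the outcome, as a careful person would: the job done as asked, in the order asked, and still so for the second after the job is handed in, with the robot touching nothing.
It also fails if it takes over 69 s, if anything falls off the work surface, if the arm or the gripper's body presses on something with over 40 N, if the wrist force passes 120 N, or if a joint passes its speed limit or range.

ROBOT

A 7-joint arm with a two-finger parallel gripper is mounted at the origin on the work surface. World frame = base frame: x ahead of the robot, y to its left, z up, the work surface at z = 0. Lengths are in m, angles in rad, forces in N, time in s.
With the tool pointing down it reaches from about 0.4 to 0.925 m from the base axis. Payload 5.6 kg.
Tool frame: the origin (TCP) lies midway between the tips of the shut fingers; the grasp point (between the pads) lies 19 mm behind it; z points along the fingers, x is the direction in which the jaws open and shut, and the axes are right-handed (so a half turn about z gives the same grasp; the last joint's range is limited). The gripper opens to 85 mm and grips with 20 to 120 N. Pads are 22 mm wide; open, the fingers measure 114 mm over their backs; the gripper's body (76 mm by 85 mm) begins 54 mm behind the grasp point. The pads swing forward as they close: fully open they stand 13 mm farther back than shut.
Start: joints at [1.221, 0.468, -0.012, 1.603, 0.006, 1.071, -0.056], TCP at [0.196, -0.62, 0.196] pointing down, gripper open.
Joint ranges: [-2.53, 2.53], [-0.31, 2.02], [-1.57, 1.55], [0.28, 2.44], [-1.29, 4.43], [0.15, 1.84], [-2.92, 2.92]. Speed limits (rad/s): [2.57, 2.57, 3.14, 3.14, 3.14, 3.14, 3.14].

INTERFACE

Orientations are given as a unit quaternion [x, y, z, w].
In Python, from plant import sense, snapshot, camera_info, sign_off, search_frame, cut_out gives the robot as it stands.
- The arm moves only by the shell command python3 -m pendant 'ROWS' [FORCE]. ROWS is JSON, a list of rows, each an object of numbers: "dx", "dy", "dz": the shift along the tool's x, y, z in mm; "roll": the turn about the tool's z in degrees; "jaw": the finger opening in mm, from 0 to 85.4. A call has 1 to 12 rows; each row is the pose to reach, as a shift and turn from the pose commanded when the call began, along the tool's axes at that moment; what a row does not reach only later rows make up. A row lasts 1/12 s, in which the tool goes at most 41.7 mm and 7.16 degrees, less where a joint would pass 70% of its speed; a pose out of reach is approached as far as the arm can. A call with a gripper value outside its range is refused whole. The fingers move at their own pace and stop on an object; FORCE is the grip in N (left out, the last holds). Time passes only in rows, so rows that repeat a pose let the fingers close. It gives the time, the measured TCP pose, the force and the opening at its end, in the units of the state.
- sense(): the state, without advancing time (a new reading comes with each control period).
- snapshot(name): name is "scene" or "top" or "wrist"; returns the picture (420x560x3 uint8, red, green, blue); there is no depth.
- camera_info(name): a dict with "camera_matrix" (3x3 intrinsics, pixels), "dist" ([k1, k2, p1, p2, k3] as OpenCV has them; the pictures are not rectified), "world_from_camera" (4x4, takes a point from camera to world coordinates); the wrist camera has in their place "hand_eye" (4x4, takes a point from camera to tool coordinates, whose origin is the TCP and whose axes are the tool frame's). Camera axes: x right, y down, z forward; pixel columns grow to the right and rows downward; lengths in m; the calibration is good to about 2 mm. A picture is of the moment at which its call begins: read the wrist's pose just before it. camera_info takes no time and is no camera call.
- sign_off(): hands the job in, once; it reports no verdict.
Trained networks look in the newest picture that a camera, given by its name, has taken for a name from the list of things; names that differ only in an ending like _2 or _b are one class to them, and where a whole thing is asked for, a point or a joint stands for the part that bears it (a point fixed in the world has none). Each returns a list of dicts, best first, with "confidence" (0 to 1); they miss things now and then, are a little off and sometimes report something else, mostly with a low value. They report only what shows in the picture. A call takes as long as a camera call. They do not tell look-alikes from the thing itself.
- search_frame(label, camera): "box" ([left, top, right, bottom] in pixels, round what is visible of it).
- cut_out(label, camera): "region" (420x560 bool, what is visible of it) and "box" ([left, top, right, bottom] in pixels, round what is visible of it).
The state is a dict: "time": time; "qpos": joint angles; "joint_vel": joint speeds; "tau": joint torques, N m; "tcp_pos": TCP position; "tcp_rot": TCP orientation; "contact_force": force on the tool from outside, world axes, zero at the start; "moment": the same for the moment, N m; "gripper_width": opening from 0.0 (shut) to 1.0 (fully open).
Only numpy, scipy, OpenCV 4.12 (cv2) and the standard library are available. Lean on these libraries where they do the work, as an engineer would, in place of code of your own. Each camera call takes 0.05 s, during which the arm holds its last target. There are 200 camera calls.

## Working session

There is one attempt and no reset: what is moved stays moved. The work goes in short steps, Python scripts to look and compute and a shell command to move; the robot and the scene stay as the last step left them, time stands still between calls to the robot, and variables do not carry over. Pictures are saved under pics/ and viewed, about 8 in all and at most 12, crops included, and the job is handed in when it is done.

```bash
ls; mkdir -p pics; cat > h.py <<'E'
import numpy as np, cv2
from plant import *
def save(n,f,crop=None,s=1):
    im=snapshot(n)[:,:,::-1]
    if crop: im=im[crop[1]:crop[3],crop[0]:crop[2]]
    cv2.imwrite('pics/'+f,cv2.resize(im,None,fx=s,fy=s,interpolation=cv2.INTER_CUBIC) if s!=1 else im)
def T(n):
    c=camera_info(n)
    if n=='wrist':
        from scipy.spatial.transform import Rotation as R
        s=sense();M=np.eye(4);M[:3,:3]=R.from_quat(s['tcp_rot']).as_matrix();M[:3,3]=s['tcp_pos'];return M@np.array(c['hand_eye']),c
    return np.array(c['world_from_camera']),c
def proj(n,P):
    M,c=T(n);W=np.linalg.inv(M);P=np.atleast_2d(np.array(P,float))
    return cv2.projectPoints(P,cv2.Rodrigues(W[:3,:3])[0],W[:3,3],np.array(c['camera_matrix']),np.array(c['dist']))[0].reshape(-1,2)
def ray(n,uv):
    M,c=T(n);p=cv2.undistortPoints(np.array(uv,float).reshape(-1,1,2),np.array(c['camera_matrix']),np.array(c['dist'])).reshape(-1,2)
    d=np.c_[p,np.ones(len(p))]@M[:3,:3].T;return M[:3,3],d
def atz(n,uv,z):
    o,d=ray(n,uv);return o+d*((z-o[2])/d[:,2])[:,None]
def tri(n1,u1,n2,u2):
    o1,d1=ray(n1,[u1]);o2,d2=ray(n2,[u2]);A=np.c_[d1[0],-d2[0]];t=np.linalg.lstsq(A,o2-o1,rcond=None)[0]
    a=o1+d1[0]*t[0];b=o2+d2[0]*t[1];return (a+b)/2,np.linalg.norm(a-b)
E
python3 - <<'E'
from h import *
s=sense();print({k:np.round(v,3).tolist() for k,v in s.items()})
a=snapshot('scene');b=snapshot('top')
cv2.imwrite('pics/a.png',a[:,:,::-1]);cv2.imwrite('pics/b.png',b[:,:,::-1])
for n in('scene','top'):
  M,c=T(n);print(n,np.round(M,3).tolist(),np.round(c['camera_matrix'],1).tolist())
  for l in('rail','free_hook','used_hook','carrier','carrier_grip','ink_tin','copper_plates','brayer_weight'):
    print(n,l,[(np.round(d['box']).tolist(),round(d['confidence'],2)) for d in search_frame(l,n)])
E
```

```text
pics
{'time': 0.0, 'qpos': [1.221, 0.468, -0.012, 1.604, 0.006, 1.071, -0.056], 'joint_vel': [0.001, 0.001, -0.001, 0.001, -0.0, 0.001, 0.001], 'tau': [0.001, -53.239, 0.022, -25.131, 0.011, 0.008, 0.0], 'tcp_pos': [0.196, -0.619, 0.195], 'tcp_rot': [0.807, -0.591, -0.001, -0.0], 'contact_force': [0.925, 0.124, -0.77], 'moment': [0.054, -0.037, 0.01], 'gripper_width': 0.996}
scene [[0.419, 0.577, -0.701, 1.082], [0.908, -0.265, 0.325, -0.295], [0.002, -0.772, -0.635, 0.631], [0.0, 0.0, 0.0, 1.0]] [[385.2, 0.0, 278.4], [0.0, 385.2, 205.2], [0.0, 0.0, 1.0]]
scene rail [([223.0, 161.0, 278.0, 235.0], 0.75), ([202.0, 166.0, 419.0, 342.0], 0.61)]
scene free_hook [([356.0, 152.0, 398.0, 178.0], 0.62)]
scene used_hook [([235.0, 175.0, 268.0, 219.0], 0.68)]
scene carrier [([93.0, 130.0, 175.0, 266.0], 0.94), ([226.0, 156.0, 277.0, 237.0], 0.68), ([346.0, 221.0, 402.0, 318.0], 0.58), ([236.0, 175.0, 269.0, 217.0], 0.15)]
scene carrier_grip [([342.0, 225.0, 405.0, 316.0], 0.82), ([93.0, 128.0, 174.0, 266.0], 0.72), ([222.0, 158.0, 277.0, 236.0], 0.66)]
scene ink_tin [([216.0, 205.0, 235.0, 235
[... 301 characters left out ...]
0, 288.6], [0.0, 504.2, 208.7], [0.0, 0.0, 1.0]]
top rail [([132.0, 163.0, 374.0, 233.0], 0.71), ([289.0, 202.0, 343.0, 231.0], 0.32)]
top free_hook [([143.0, 199.0, 200.0, 216.0], 0.69), ([142.0, 196.0, 214.0, 211.0], 0.69)]
top used_hook [([312.0, 183.0, 321.0, 234.0], 0.5)]
top carrier [([384.0, 271.0, 458.0, 302.0], 0.8), ([292.0, 203.0, 346.0, 226.0], 0.76), ([228.0, 109.0, 261.0, 164.0], 0.56)]
top carrier_grip [([289.0, 203.0, 341.0, 228.0], 0.94), ([381.0, 272.0, 460.0, 301.0], 0.93), ([227.0, 109.0, 262.0, 162.0], 0.87)]
top ink_tin [([301.0, 270.0, 332.0, 299.0], 0.58)]
top copper_plates [([193.0, 267.0, 266.0, 327.0], 0.83)]
top brayer_weight [([301.0, 118.0, 329.0, 145.0], 0.71)]
```

View pics/a.png

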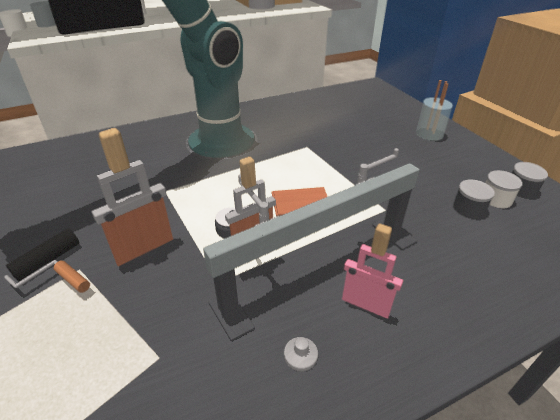

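View pics/b.png

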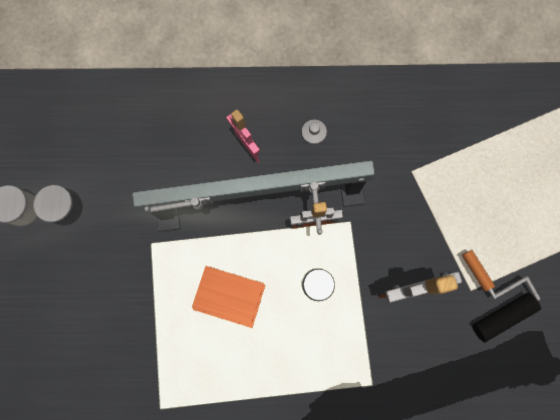

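Carrier candidates in the top view: a copper one hanging on the hook at (316,215), a bigger copper one standing on the bench at (425,287), and a pink one at (243,135). By the description it is the hung one, which is the smaller of the two copper ones and not pink. I'll check that in a close crop.

```bash
python3 - <<'E'
from h import *
b=cv2.imread('pics/b.png')[150:250,125:385]
cv2.imwrite('pics/c.png',cv2.resize(b,None,fx=3,fy=3,interpolation=cv2.INTER_CUBIC))
p=atz('top',[(135,194),(373,164),(373,176),(136,204)],.18);print(p.round(4))
c=p.mean(0);print('c',c, 'yaw',np.degrees(np.arctan2(*(p[0]-p[1])[[0,1]])), np.linalg.norm(p[0]-p[1]),np.linalg.norm(p[0]-p[3]))
print('freepiv,tip',atz('top',[(197,203),(148,208)],.205).round(4))
print('usedpiv',atz('top',[(314,187),(319,232)],.2).round(4))
print('grip top',atz('top',[(320,209)],.271).round(4), tri('scene',(248,165),'top',(320,209)))
E
```

```text
[[ 0.5913  0.2515  0.18  ]
 [ 0.6477 -0.2189  0.18  ]
 [ 0.6232 -0.218   0.18  ]
 [ 0.5712  0.2485  0.18  ]]
c [0.60836782 0.01578981 0.18      ] yaw -6.836812269278324 0.4736910624375888 0.02031621468179974
freepiv,tip [[0.5671 0.1238 0.205 ]
 [0.5583 0.2172 0.205 ]]
usedpiv [[ 0.5975 -0.1005  0.2   ]
 [ 0.5099 -0.1086  0.2   ]]
grip top [[ 0.5411 -0.1076  0.271 ]] (array([ 0.54443899, -0.1068095 ,  0.25606268]), np.float64(0.0033599075273071767))
```

View pics/c.png

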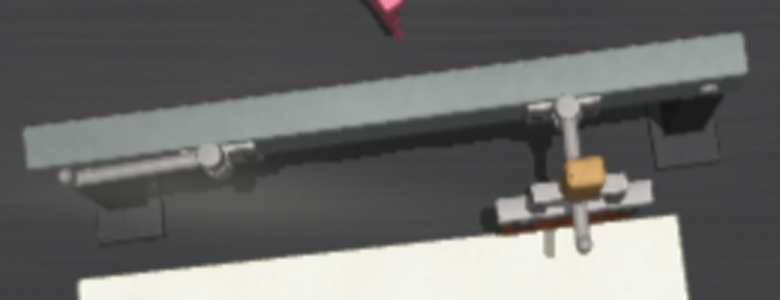

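The crop confirms it: the hung carrier at top (316,215) has a copper plate and is the smaller copper one. The free hook lies folded with its pivot at (195,202) and tip at (147,209). The used hook has its pivot at (314,185) and tip at (320,231).

```bash
cat >> h.py <<'E'
from scipy.spatial.transform import Rotation as R
YAW=np.radians(6.84);RX=np.array([np.cos(YAW),np.sin(YAW)]);RY=np.array([-np.sin(YAW),np.cos(YAW)]);C=np.array([.6046,.0145])
def w(rx,ry): return C+rx*RX+ry*RY
def to(*pts,head=None):
    s=sense();A=R.from_quat(s['tcp_rot']).as_matrix();p=np.array(s['tcp_pos'])
    print('tcp',p.round(4),'xhead',np.degrees(np.arctan2(A[1,0],A[0,0])).round(1),'rail',(np.array([RX,RY])@(p[:2]-C)).round(4),'F',np.round(s['contact_force'],1),'t',round(s['time'],2))
    for q in pts: print('  ->',np.round(q,4),'d(mm)',((np.array(q)-p)@A*1000).round(1))
E
python3 - <<'E'
from h import *
print(np.round(camera_info('wrist')['hand_eye'],3).tolist())
to((.40,-.38,.35),(.46,-.15,.35),(.50,.08,.35),(*w(-.11,.15),.33))
E
```

```text
[[1.0, 0.001, 0.001, 0.0], [-0.001, 0.965, 0.262, -0.066], [-0.001, -0.262, 0.965, -0.178], [0.0, 0.0, 0.0, 1.0]]
tcp [ 0.1963 -0.6197  0.1963] xhead -72.4 rail [-0.481 -0.581] F [-0.3 -0.5 -0.3] t 0.9
  -> [ 0.4  -0.38  0.35] d(mm) [-167.  -266.6 -153.7]
  -> [ 0.46 -0.15  0.35] d(mm) [-368.1 -393.2 -153.7]
  -> [0.5  0.08 0.35] d(mm) [-575.3 -500.8 -153.8]
  -> [0.4775 0.1503 0.33  ] d(mm) [-649.1 -500.6 -133.8]
```

```bash
python3 -m pendant '[{"dz":-40,"jaw":0},{"dz":-80,"jaw":0},{"dz":-120,"jaw":0},{"dx":-25,"dy":-35,"dz":-154,"jaw":0},{"dx":-50,"dy":-65,"dz":-154,"roll":2,"jaw":0},{"dx":-75,"dy":-98,"dz":-154,"roll":4,"jaw":0},{"dx":-100,"dy":-130,"dz":-154,"roll":6,"jaw":0},{"dx":-120,"dy":-165,"dz":-154,"roll":8,"jaw":0},{"dx":-140,"dy":-200,"dz":-154,"roll":10.8,"jaw":0},{"dx":-155,"dy":-233,"dz":-154,"roll":10.8,"jaw":0},{"dx":-167,"dy":-267,"dz":-154,"roll":10.8,"jaw":0},{"dx":-190,"dy":-285,"dz":-154,"roll":10.8,"jaw":0}]'
python3 -c "
from h import *
to((.46,-.15,.35),(.50,.08,.35),(*w(0,.16),.30))"
```

```text
tcp [ 0.1963 -0.6197  0.1963] xhead -72.4 rail [-0.481 -0.581] F [-0.3 -0.5 -0.3] t 0.9
  -> [ 0.46 -0.15  0.35] d(mm) [-368.1 -393.2 -153.7]
  -> [0.5  0.08 0.35] d(mm) [-575.3 -500.8 -153.8]
  -> [0.5855 0.1734 0.3   ] d(mm) [-638.5 -610.6 -103.8]validation failed for argument at $[0]...
```

```bash
python3 -m pendant '[{"dx":0,"dy":0,"dz":-40,"roll":0,"jaw":0},{"dx":0,"dy":0,"dz":-80,"roll":0,"jaw":0},{"dx":0,"dy":0,"dz":-120,"roll":0,"jaw":0},{"dx":-25,"dy":-35,"dz":-154,"roll":0,"jaw":0},{"dx":-50,"dy":-65,"dz":-154,"roll":2,"jaw":0},{"dx":-75,"dy":-98,"dz":-154,"roll":4,"jaw":0},{"dx":-100,"dy":-130,"dz":-154,"roll":6,"jaw":0},{"dx":-120,"dy":-165,"dz":-154,"roll":8,"jaw":0},{"dx":-140,"dy":-200,"dz":-154,"roll":10.8,"jaw":0},{"dx":-155,"dy":-233,"dz":-154,"roll":10.8,"jaw":0},{"dx":-167,"dy":-267,"dz":-154,"roll":10.8,"jaw":0},{"dx":-190,"dy":-285,"dz":-154,"roll":10.8,"jaw":0}]'
python3 -c "
from h import *
to((.46,-.15,.35),(.50,.08,.35),(*w(0,.16),.30))"
```

```text
time: 1.9
tcp_pos: [0.4141, -0.3503, 0.3502]
tcp_rot: [0.749, -0.663, 0.001, -0.001]
contact_force: [-0.3, 0.9, 0.0]
gripper_width: -0.002
tcp [ 0.4141 -0.3503  0.3502] xhead -83.0 rail [-0.2326 -0.3395] F [-0.3  0.9  0. ] t 1.9
  -> [ 0.46 -0.15  0.35] d(mm) [-193.3  -69.9    0.3]
  -> [0.5  0.08 0.35] d(mm) [-4.167e+02 -1.375e+02  4.000e-01]
  -> [0.5855 0.1734 0.3   ] d(mm) [-499.  -233.6   50.6]
```

```bash
python3 -m pendant '[{"dx":-40,"dy":-14,"dz":0,"roll":0,"jaw":0},{"dx":-80,"dy":-28,"dz":0,"roll":0,"jaw":0},{"dx":-120,"dy":-42,"dz":0,"roll":0,"jaw":0},{"dx":-160,"dy":-60,"dz":0,"roll":0,"jaw":0},{"dx":-200,"dy":-75,"dz":0,"roll":0,"jaw":0},{"dx":-240,"dy":-90,"dz":0,"roll":0,"jaw":0},{"dx":-280,"dy":-108,"dz":0,"roll":0,"jaw":0},{"dx":-320,"dy":-124,"dz":0,"roll":0,"jaw":0},{"dx":-360,"dy":-140,"dz":0,"roll":0,"jaw":0},{"dx":-398,"dy":-155,"dz":0,"roll":0,"jaw":0},{"dx":-430,"dy":-175,"dz":0,"roll":0,"jaw":0},{"dx":-460,"dy":-200,"dz":0,"roll":0,"jaw":0}]'
python3 -m pendant '[{"dx":-25,"dy":-20,"dz":15,"roll":0,"jaw":0},{"dx":-39,"dy":-34,"dz":30,"roll":0,"jaw":0},{"dx":-39,"dy":-34,"dz":30,"roll":0,"jaw":0},{"dx":-39,"dy":-34,"dz":30,"roll":0,"jaw":0}]'
python3 -c "
from h import *
to((*w(0,.18),.187)); save('wrist','w1.png')
for l in('free_hook','rail'): print(l,[(np.round(d['box']).tolist(),round(d['confidence'],2)) for d in search_frame(l,'wrist')])
print(proj('wrist',[(*w(-.027,.113),.2),(*w(-.027,.203),.2),(*w(-.015,.24),.18),(*w(.015,.24),.18),(*w(.015,.1),.18),(*w(-.015,.1),.18)]).round(0).tolist())"
```

```text
time: 2.9
tcp_pos: [0.5525, 0.1273, 0.3511]
tcp_rot: [0.748, -0.664, 0.001, -0.0]
contact_force: [-0.1, -0.5, 1.2]
gripper_width: -0.001
time: 3.23
tcp_pos: [0.5815, 0.168, 0.3188]
tcp_rot: [0.748, -0.663, -0.001, 0.001]
contact_force: [-0.1, 0.3, 0.2]
gripper_width: 0.002
tcp [0.5815 0.168  0.3188] xhead -83.1 rail [-0.0046  0.1551] F [-0.1  0.3  0.2] t 3.23
  -> [0.5832 0.1932 0.187 ] d(mm) [-24.9  -5.1 131.8]
free_hook [([212.0, 197.0, 337.0, 223.0], 0.71), ([446.0, 218.0, 560.0, 277.0], 0.34)]
rail [([185.0, 108.0, 559.0, 192.0], 0.9)]
[[324.0, 217.0], [224.0, 217.0], [187.0, 199.0], [185.0, 167.0], [337.0, 167.0], [336.0, 199.0]]
```

View pics/w1.png

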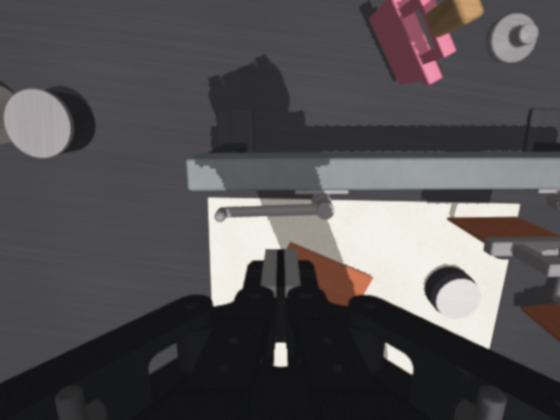

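The picture shows the rail about 8 px further away (rows 153–190) than my rail frame predicted. The pivot is at (324,208) and the tip at (220,215). I'll shift the rail frame 6 mm in +x and lower the fingers behind the bar.

```bash
sed -i 's/C=np.array(\[.6046,.0145\])/C=np.array([.6106,.0152])/' h.py
python3 -m pendant '[{"dx":-13,"dy":-10,"dz":35,"roll":0,"jaw":0},{"dx":-26,"dy":-11,"dz":70,"roll":0,"jaw":0},{"dx":-26,"dy":-11,"dz":100,"roll":0,"jaw":0},{"dx":-26,"dy":-11,"dz":118,"roll":0,"jaw":0},{"dx":-26,"dy":-11,"dz":129,"roll":0,"jaw":0},{"dx":-26,"dy":-11,"dz":129,"roll":0,"jaw":0}]'
python3 -c "
from h import *
to((*w(-.005,.183),.189))"
```

```text
time: 3.88
tcp_pos: [0.5892, 0.1926, 0.1899]
tcp_rot: [0.747, -0.665, -0.0, 0.001]
contact_force: [0.2, -1.0, 0.1]
gripper_width: 0.002
tcp [0.5892 0.1926 0.1899] xhead -83.3 rail [-0.0002  0.1787] F [ 0.2 -1.   0.1] t 3.88
  -> [0.5838 0.1963 0.189 ] d(mm) [-4.3  4.8  0.9]
```

```bash
cat >> h.py <<'E'
def arc(piv,ths,r,sgn,a=.011,b=.012,tot=None):
    s=sense();p=np.array([RX,RY])@(np.array(s['tcp_pos'])[:2]-C)
    for t in ths:
        u=np.array([-np.sin(t),np.cos(t)]);n=np.array([np.cos(t),np.sin(t)])*sgn
        g=np.array(piv)+r*u+(.005+a*abs(n[0])+b*abs(n[1]))*n
        print(round(t,2),'dx %.1f dy %.1f'%(-(g-p)[1]*1000,-(g-p)[0]*1000))
E
python3 -c "
from h import *
arc((-.027,.113),np.arange(0,1.6,.1),.068,1)"
```

```text
0.0 dx -2.3 dy 10.8
0.1 dx -3.7 dy 16.6
0.2 dx -4.6 dy 22.5
0.3 dx -4.9 dy 28.7
0.4 dx -4.7 dy 35.1
0.5 dx -3.8 dy 41.5
0.6 dx -2.2 dy 48.0
0.7 dx 0.0 dy 54.5
0.8 dx 3.0 dy 60.8
0.9 dx 6.8 dy 66.9
1.0 dx 11.2 dy 72.7
1.1 dx 16.4 dy 78.1
1.2 dx 22.2 dy 82.9
1.3 dx 28.7 dy 87.1
1.4 dx 35.7 dy 90.7
1.5 dx 43.2 dy 93.4
```

```bash
python3 -m pendant '[{"dx":-1,"dy":5,"dz":1,"roll":0,"jaw":0},{"dx":-2,"dy":10,"dz":1,"roll":0,"jaw":0},{"dx":-4,"dy":15,"dz":1,"roll":0,"jaw":0},{"dx":-5,"dy":20,"dz":1,"roll":0,"jaw":0},{"dx":-5,"dy":25,"dz":1,"roll":0,"jaw":0}]'
python3 -m pendant '[{"dx":0,"dy":5,"dz":0,"roll":0,"jaw":0},{"dx":1,"dy":10,"dz":0,"roll":0,"jaw":0},{"dx":1,"dy":15,"dz":0,"roll":0,"jaw":0},{"dx":3,"dy":21,"dz":0,"roll":0,"jaw":0},{"dx":4,"dy":27,"dz":0,"roll":0,"jaw":0},{"dx":6,"dy":32,"dz":0,"roll":0,"jaw":0}]'
python3 -c "
from h import *
to()
arc((-.027,.113),np.arange(.6,1.7,.1),.068,1)"
```

```text
time: 4.3
tcp_pos: [0.5642, 0.197, 0.1914]
tcp_rot: [0.748, -0.664, 0.0, -0.001]
contact_force: [-0.0, -0.1, -0.5]
gripper_width: -0.004
time: 4.8
tcp_pos: [0.5327, 0.1866, 0.1902]
tcp_rot: [0.748, -0.664, -0.0, 0.0]
contact_force: [0.5, 0.0, 1.1]
gripper_width: 0.001
tcp [0.5327 0.1866 0.1902] xhead -83.2 rail [-0.0569  0.1794] F [0.5 0.  1.1] t 4.8
0.6 dx -1.5 dy -8.8
0.7 dx 0.8 dy -2.3
0.8 dx 3.8 dy 4.0
0.9 dx 7.5 dy 10.1
1.0 dx 12.0 dy 15.9
1.1 dx 17.1 dy 21.3
1.2 dx 23.0 dy 26.1
1.3 dx 29.4 dy 30.4
1.4 dx 36.4 dy 33.9
1.5 dx 43.9 dy 36.6
1.6 dx 51.1 dy 38.5
```

There was no push force, so I'll check with a picture.

```bash
python3 -c "
from h import *
a=snapshot('scene')[130:250,300:450];b=snapshot('top')[150:250,120:270]
cv2.imwrite('pics/d.png',np.vstack([cv2.resize(a,(600,480*600//600)),cv2.resize(b,(600,400))])[:,:,::-1][:, :][:880:1][::1] if 0 else cv2.resize(np.hstack([cv2.resize(a,(400,320)),cv2.resize(b,(400,320))]),None,fx=1,fy=1)[:,:,::-1])"
```

```text
(no output)
```

View pics/d.png

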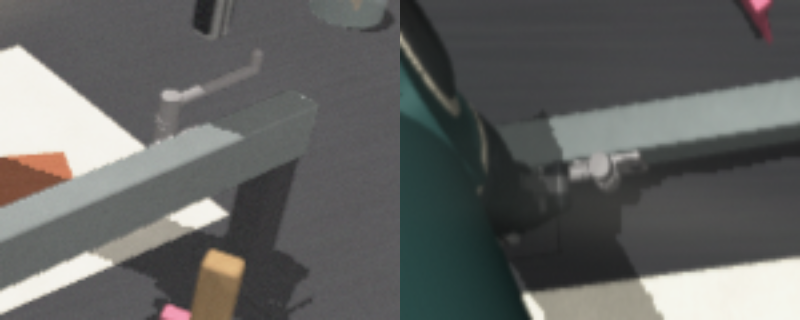

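```bash
python3 -c "
from h import *
s=sense()
print(proj('scene',[s['tcp_pos'],(*w(-.027,.113),.2),(*w(-.027,.203),.2),(*w(-.027,.203),.218),(*w(-.015,.24),.18),(*w(.015,.24),.18),(*w(.015,-.24),.18)]).round(0).tolist())
print('pivot',tri('scene',(364,166),'top',(195,202)),'tip',tri('scene',(396,151),'top',(147,208)))
print('railend back R',tri('scene',(418.5,169),'top',(133.3,192.7)))
"
```

```text
[[375.0, 157.0], [361.0, 168.0], [394.0, 156.0], [395.0, 149.0], [409.0, 162.0], [419.0, 168.0], [207.0, 257.0]]
pivot (array([0.56996443, 0.12901235, 0.20410913]), np.float64(0.0025104196451680195)) tip (array([0.55758497, 0.21802462, 0.20978685]), np.float64(0.0007773213063211081))
railend back R (array([0.59478796, 0.25614797, 0.17686149]), np.float64(0.00039948320422113405))
```

```bash
python3 -c "
from h import *
save('scene','e.png',(310,70,450,190),5)
print(proj('wrist',[sense()['tcp_pos']]), proj('wrist',[np.array(sense()['tcp_pos'])+[0,0,.034]]))"
```

```text
[[279.25625175 240.45985459]] [[279.12456256 267.02325197]]
```

View pics/e.png

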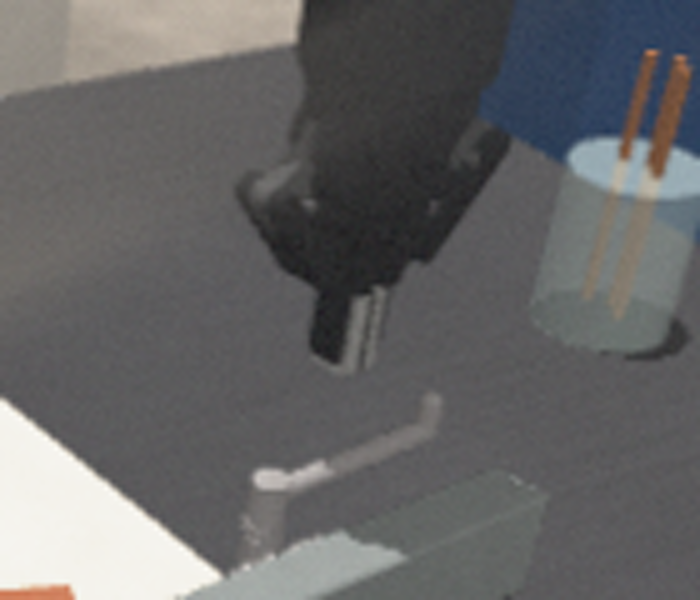

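```bash
python3 -c "
from h import *
s=sense();p=np.array(s['tcp_pos']);print(s['qpos'],p)
for uv in[(380,144.4),(374,142.6),(384,143.5)]:
  o,d=ray('scene',[uv]);A=np.c_[d[0],[0,0,-1]];t=np.linalg.lstsq(A,p-o,rcond=None)[0];q=o+d[0]*t[0];print(q,q-p)
im=snapshot('wrist');cv2.imwrite('pics/f.png',cv2.resize(im[180:340,200:400],None,fx=3,fy=3)[:,:,::-1])
for z in (0,.01,.02,.03): print(z,proj('wrist',[p+[0,0,z]]))"
```

```text
[ 0.05829259  0.39973979 -0.57306888  1.79171058  0.25026731  1.02281444
 -2.06325768] [0.53330478 0.18639661 0.19038694]
[0.53693532 0.1904745  0.22128948] [0.00363054 0.00407789 0.03090254]
[0.52857183 0.18089018 0.22343415] [-0.00473295 -0.00550643  0.03304722]
[0.54211071 0.19608182 0.22485306] [0.00880593 0.00968521 0.03446612]
0 [[279.4643199  241.06812251]]
0.01 [[279.43819808 247.90198235]]
0.02 [[279.40913741 255.50824644]]
0.03 [[279.3766149 264.0250611]]
```

View pics/f.png

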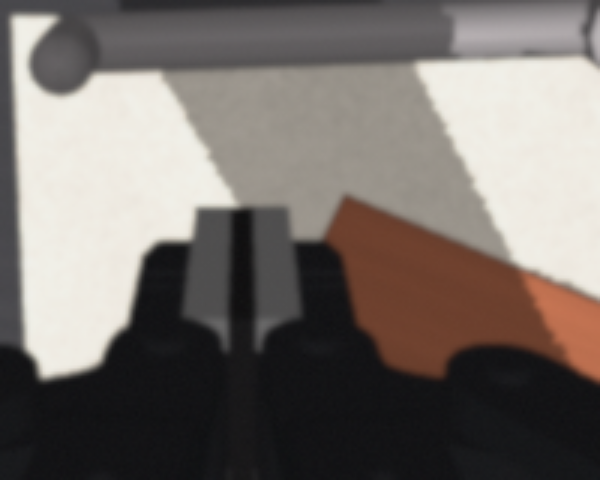

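The scene and wrist images agree that the finger tips really end about 31–33 mm above the reported TCP, so the fingers passed over the bar. I'll go back behind the bar and lower the TCP to z≈0.157, which puts the tips at ≈0.189.

```bash
python3 -m pendant '[{"dx":0,"dy":0,"dz":-16,"roll":0,"jaw":0},{"dx":0,"dy":-28,"dz":-16,"roll":0,"jaw":0},{"dx":0,"dy":-58,"dz":-16,"roll":0,"jaw":0},{"dx":-1,"dy":-58,"dz":0,"roll":0,"jaw":0},{"dx":-1,"dy":-58,"dz":16,"roll":0,"jaw":0},{"dx":-1,"dy":-58,"dz":23,"roll":0,"jaw":0},{"dx":-1,"dy":-58,"dz":28,"roll":0,"jaw":0},{"dx":-1,"dy":-58,"dz":33,"roll":0,"jaw":0},{"dx":-1,"dy":-58,"dz":33,"roll":0,"jaw":0}]'
python3 -c "
from h import *
to()
im=snapshot('scene');cv2.imwrite('pics/g.png',cv2.resize(im[100:200,330:450],None,fx=5,fy=5)[:,:,::-1])
arc((-.027,.113),np.arange(0,.4,.1),.068,1)"
```

```text
time: 5.75
tcp_pos: [0.5906, 0.1945, 0.1567]
tcp_rot: [0.748, -0.664, -0.0, 0.0]
contact_force: [-0.5, -0.3, 0.0]
gripper_width: 0.002
tcp [0.5906 0.1945 0.1567] xhead -83.2 rail [0.0015 0.1804] F [-0.5 -0.3  0. ] t 5.75
0.0 dx -0.5 dy 12.8
0.1 dx -1.9 dy 18.6
0.2 dx -2.8 dy 24.5
0.3 dx -3.1 dy 30.7
```

View pics/g.png

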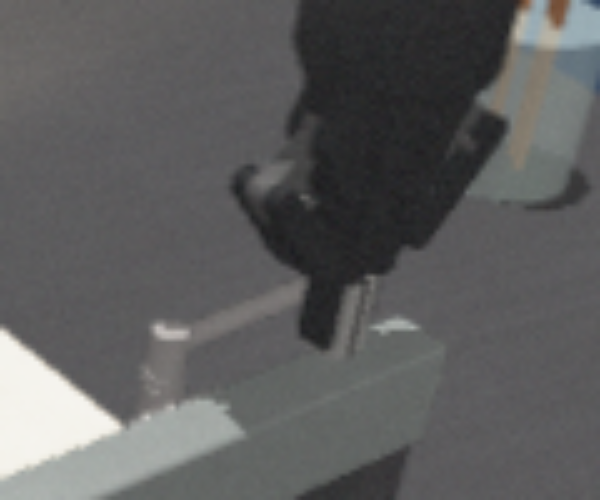

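The fingers are now just above the beam top, behind the bar, with their tips at scene (399,171). Now push.

```bash
python3 -m pendant '[{"dx":0,"dy":4,"dz":0,"roll":0,"jaw":0},{"dx":0,"dy":8,"dz":0,"roll":0,"jaw":0},{"dx":-1,"dy":12,"dz":0,"roll":0,"jaw":0},{"dx":-1,"dy":15,"dz":0,"roll":0,"jaw":0},{"dx":-2,"dy":18,"dz":0,"roll":0,"jaw":0},{"dx":-2,"dy":21,"dz":0,"roll":0,"jaw":0}]'
python3 -m pendant '[{"dx":0,"dy":3,"dz":0,"roll":0,"jaw":0},{"dx":0,"dy":6,"dz":0,"roll":0,"jaw":0},{"dx":-1,"dy":10,"dz":0,"roll":0,"jaw":0}]'
python3 -c "
from h import *
to()
arc((-.027,.113),np.arange(.3,1.7,.1),.068,1)"
```

```text
time: 6.3
tcp_pos: [0.571, 0.1936, 0.1579]
tcp_rot: [0.747, -0.664, 0.001, -0.001]
contact_force: [5.4, -1.0, -1.0]
gripper_width: 0.003
time: 6.55
tcp_pos: [0.561, 0.1931, 0.1578]
tcp_rot: [0.747, -0.665, 0.001, -0.001]
contact_force: [4.6, -1.0, 0.8]
gripper_width: 0.004
tcp [0.561  0.1931 0.1578] xhead -83.3 rail [-0.028   0.1826] F [ 4.6 -1.   0.8] t 6.55
0.3 dx -1.0 dy 0.9
0.4 dx -0.8 dy 7.2
0.5 dx 0.1 dy 13.7
0.6 dx 1.7 dy 20.2
0.7 dx 3.9 dy 26.6
0.8 dx 6.9 dy 32.9
0.9 dx 10.7 dy 39.0
1.0 dx 15.1 dy 44.8
1.1 dx 20.3 dy 50.2
1.2 dx 26.1 dy 55.0
1.3 dx 32.6 dy 59.3
1.4 dx 39.6 dy 62.8
1.5 dx 47.1 dy 65.5
1.6 dx 54.3 dy 67.4
```

Contact at about 4.6 N, and the hook is moving. Continue the arc.

```bash
python3 -m pendant '[{"dx":0,"dy":5,"dz":0,"roll":0,"jaw":0},{"dx":0,"dy":10,"dz":0,"roll":0,"jaw":0},{"dx":1,"dy":16,"dz":0,"roll":0,"jaw":0},{"dx":3,"dy":22,"dz":0,"roll":0,"jaw":0},{"dx":5,"dy":28,"dz":0,"roll":0,"jaw":0},{"dx":7,"dy":33,"dz":0,"roll":0,"jaw":0},{"dx":10,"dy":38,"dz":0,"roll":0,"jaw":0},{"dx":14,"dy":43,"dz":0,"roll":0,"jaw":0},{"dx":18,"dy":48,"dz":0,"roll":0,"jaw":0},{"dx":23,"dy":52,"dz":0,"roll":0,"jaw":0}]'
python3 -c "
from h import *
to()
arc((-.027,.113),np.arange(1.1,1.75,.1),.068,1)"
```

```text
time: 7.38
tcp_pos: [0.5105, 0.1658, 0.1577]
tcp_rot: [0.748, -0.664, -0.0, -0.001]
contact_force: [5.1, 2.4, 2.2]
gripper_width: 0.002
tcp [0.5105 0.1658 0.1577] xhead -83.2 rail [-0.0815  0.1614] F [5.1 2.4 2.2] t 7.38
1.1 dx -0.9 dy -3.3
1.2 dx 5.0 dy 1.6
1.3 dx 11.4 dy 5.8
1.4 dx 18.4 dy 9.3
1.5 dx 25.9 dy 12.1
1.6 dx 33.1 dy 14.0
1.7 dx 39.0 dy 15.3
```

```bash
python3 -m pendant '[{"dx":3,"dy":2,"dz":0,"roll":0,"jaw":0},{"dx":6,"dy":4,"dz":0,"roll":0,"jaw":0},{"dx":9,"dy":5,"dz":0,"roll":0,"jaw":0},{"dx":12,"dy":6,"dz":0,"roll":0,"jaw":0}]'
python3 -m pendant '[{"dx":2,"dy":1,"dz":0,"roll":0,"jaw":0},{"dx":4,"dy":2,"dz":0,"roll":0,"jaw":0}]'
python3 -m pendant '[{"dx":2,"dy":1,"dz":0,"roll":0,"jaw":0},{"dx":4,"dy":1,"dz":0,"roll":0,"jaw":0}]'
python3 -c "
from h import *
to()"
```

```text
time: 7.72
tcp_pos: [0.5061, 0.1525, 0.1574]
tcp_rot: [0.748, -0.664, -0.0, -0.0]
contact_force: [2.0, 3.2, 4.1]
gripper_width: -0.002
time: 7.88
tcp_pos: [0.5047, 0.1482, 0.1573]
tcp_rot: [0.748, -0.664, -0.0, -0.0]
contact_force: [2.8, 2.4, 2.9]
gripper_width: -0.001
time: 8.05
tcp_pos: [0.5038, 0.144, 0.1571]
tcp_rot: [0.748, -0.664, -0.0, 0.0]
contact_force: [0.2, 3.1, 3.7]
gripper_width: 0.001
tcp [0.5038 0.144  0.1571] xhead -83.2 rail [-0.0907  0.1406] F [0.2 3.1 3.7] t 8.05
```

```bash
python3 -m pendant '[{"dx":-4,"dy":0,"dz":0,"roll":0,"jaw":0},{"dx":-4,"dy":0,"dz":8,"roll":0,"jaw":0},{"dx":0,"dy":1,"dz":8,"roll":0,"jaw":0},{"dx":2,"dy":1,"dz":8,"roll":0,"jaw":0},{"dx":4,"dy":1,"dz":8,"roll":0,"jaw":0}]'
python3 -m pendant '[{"dx":2,"dy":0,"dz":0,"roll":0,"jaw":0},{"dx":3,"dy":1,"dz":0,"roll":0,"jaw":0}]'
python3 -m pendant '[{"dx":1,"dy":0,"dz":0,"roll":0,"jaw":0},{"dx":2,"dy":0,"dz":0,"roll":0,"jaw":0}]'
python3 -c "
from h import *
to()"
```

```text
time: 8.47
tcp_pos: [0.502, 0.1405, 0.1481]
tcp_rot: [0.748, -0.664, -0.002, 0.001]
contact_force: [-2.8, 9.3, -4.2]
gripper_width: -0.0
time: 8.63
tcp_pos: [0.5019, 0.1405, 0.1486]
tcp_rot: [0.748, -0.663, -0.002, -0.002]
contact_force: [0.4, 12.8, -7.5]
gripper_width: 0.001
time: 8.8
tcp_pos: [0.502, 0.1405, 0.1487]
tcp_rot: [0.749, -0.663, -0.003, -0.003]
contact_force: [0.2, 17.4, -7.2]
gripper_width: 0.002
tcp [0.502  0.1405 0.1487] xhead -83.0 rail [-0.093   0.1373] F [ 0.2 17.4 -7.2] t 8.8
```

Position is frozen and force is rising, so this is the stop. I'll ease to about 10 N and hold.

```bash
python3 -m pendant '[{"dx":-2.5,"dy":0,"dz":0,"roll":0,"jaw":0},{"dx":-2.5,"dy":0,"dz":0,"roll":0,"jaw":0},{"dx":-2.5,"dy":0,"dz":0,"roll":0,"jaw":0}]'
python3 -m pendant '[{"dx":0,"dy":0,"dz":0,"roll":0,"jaw":0},{"dx":0,"dy":0,"dz":0,"roll":0,"jaw":0},{"dx":0,"dy":0,"dz":0,"roll":0,"jaw":0},{"dx":0,"dy":0,"dz":0,"roll":0,"jaw":0},{"dx":0,"dy":0,"dz":0,"roll":0,"jaw":0}]'
```

```text
time: 9.05
tcp_pos: [0.5018, 0.1406, 0.1488]
tcp_rot: [0.748, -0.663, -0.002, -0.001]
contact_force: [-0.3, 10.3, -4.6]
gripper_width: -0.001
time: 9.47
tcp_pos: [0.5018, 0.1406, 0.1488]
tcp_rot: [0.748, -0.663, -0.002, -0.001]
contact_force: [-0.9, 9.5, -4.9]
gripper_width: 0.001
```

```bash
python3 -m pendant '[{"dx":-12,"dy":0,"dz":0,"roll":0,"jaw":0},{"dx":-25,"dy":0,"dz":-20,"roll":0,"jaw":0},{"dx":-25,"dy":0,"dz":-60,"roll":0,"jaw":0},{"dx":-25,"dy":0,"dz":-100,"roll":0,"jaw":0},{"dx":-5,"dy":0,"dz":-140,"roll":0,"jaw":40},{"dx":35,"dy":0,"dz":-170,"roll":0,"jaw":60},{"dx":75,"dy":0,"dz":-180,"roll":0,"jaw":60},{"dx":115,"dy":-2,"dz":-180,"roll":0,"jaw":60},{"dx":155,"dy":-4,"dz":-180,"roll":0,"jaw":60},{"dx":195,"dy":-6,"dz":-180,"roll":0,"jaw":60},{"dx":225,"dy":-8,"dz":-180,"roll":0,"jaw":60},{"dx":250,"dy":-9,"dz":-180,"roll":0,"jaw":60}]'
python3 -m pendant '[{"dx":0,"dy":0,"dz":0,"roll":0,"jaw":60},{"dx":0,"dy":0,"dz":0,"roll":0,"jaw":60}]'
python3 -c "
from h import *
to((*w(-.084,-.114),.3))
print(proj('wrist',[(*w(-.084,-.114),.271),(*w(-.027,-.113),.205),(*w(-.117,-.113),.218)]).round())
save('wrist','w2.png')
for l in('carrier_grip','used_hook'): print(l,[(np.round(d['box']).tolist(),round(d['confidence'],2)) for d in search_frame(l,'wrist')])
snapshot('top')
for l in('free_hook','carrier_grip'):
  for d in cut_out(l,'top'):
    v,u=np.nonzero(d['region']);print(l,d['box'],d['confidence'],cv2.minAreaRect(np.c_[u,v].astype(np.float32)))
"
```

```text
time: 10.47
tcp_pos: [0.5409, -0.1149, 0.3291]
tcp_rot: [0.746, -0.666, 0.0, 0.001]
contact_force: [0.8, 0.6, 0.4]
gripper_width: 0.705
time: 10.63
tcp_pos: [0.5409, -0.1121, 0.3288]
tcp_rot: [0.746, -0.666, -0.0, 0.001]
contact_force: [-0.7, 0.9, -0.6]
gripper_width: 0.702
tcp [ 0.5409 -0.1121  0.3288] xhead -83.5 rail [-0.0843 -0.1181] F [-0.7  0.9 -0.6] t 10.63
  -> [ 0.5408 -0.108   0.3   ] d(mm) [-4.1 -0.4 28.8]
[[274. 211.]
 [273. 125.]
 [274. 231.]]
carrier_grip [([223.0, 156.0, 328.0, 216.0], 0.85), ([375.0, 252.0, 504.0, 383.0], 0.73), ([162.0, 1.0, 197.0, 28.0], 0.55)]
used_hook []
free_hook [191.2, 197.6, 200.3, 252.4] 0.86 ((195.54905700683594, 224.010986328125), (52.130828857421875, 8.022004127502441), 88.60282135009766)
carrier_grip [227.9, 106.5, 259.0, 162.9] 0.94 ((245.89706420898438, 136.16175842285156), (56.766029357910156, 15.091875076293945), 59.03623962402344)
carrier_grip [394.2, 270.8, 461.1, 298.0] 0.83 ((426.1011047363281, 284.40753173828125), (19.69140625, 68.95793914794922), 81.25383758544922)
carrier_grip [290.8, 213.3, 295.5, 227.4] 0.48 ((292.0, 220.5), (9.0, 4.0), 90.0)
```

View pics/w2.png

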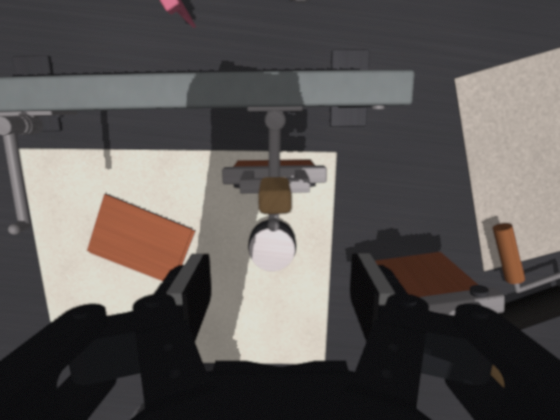

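The picture shows the grip top at (275,195), the used hook's pivot at (274,118) and its tip at (273,226), and the ink tin below at (272,248). The free hook is swung out, with its pivot at (8,125) and tip at (14,229).

```bash
python3 -c "
from h import *
print(proj('wrist',[(.545,-.11,.271)]))
g=atz('wrist',[(275,195)],.271)[0];g2=atz('top',[(320,206)],.271)[0];print(g,g2)
m=np.array([RX,RY])
pv=[atz('wrist',[q],z)[0] for q,z in(((274,118),.207),((273,226),.218),((8,125),.207),((14,229),.218))]
for q in [g,g2]+pv: print((m@(q[:2]-C)).round(4),q.round(4))
print('top piv', m@(atz('top',[(195.4,202)],.207)[0][:2]-C), m@(atz('top',[(314,185.5)],.207)[0][:2]-C))
to((*g[:2],.19))"
```

```text
[[281.99057117 206.74529426]]
[ 0.55278817 -0.10414544  0.271     ] [ 0.54653112 -0.10772718  0.271     ]
[-0.0716 -0.1116] [ 0.5528 -0.1041  0.271 ]
[-0.0783 -0.1144] [ 0.5465 -0.1077  0.271 ]
[-0.0205 -0.11  ] [ 0.6034 -0.0964  0.207 ]
[-0.1115 -0.1091] [ 0.5129 -0.1064  0.218 ]
[-0.0256  0.1163] [0.5713 0.1276 0.207 ]
[-0.115   0.1204] [0.482 0.121 0.218]
top piv [-0.0283308   0.11554216] [-0.02541607 -0.11323245]
tcp [ 0.5415 -0.1086  0.3295] xhead -83.1 rail [-0.0834 -0.1147] F [-0.4 -0.9 -0.5] t 10.93
  -> [ 0.5528 -0.1041  0.19  ] d(mm) [ -3.1 -11.8 139.5]
```

```bash
python3 -m pendant '[{"dx":-2,"dy":-8,"dz":20,"roll":0,"jaw":60},{"dx":-2,"dy":-8,"dz":55,"roll":0,"jaw":60},{"dx":-2,"dy":-8,"dz":90,"roll":0,"jaw":60},{"dx":-2,"dy":-8,"dz":115,"roll":0,"jaw":60},{"dx":-2,"dy":-8,"dz":130,"roll":0,"jaw":60},{"dx":-2,"dy":-8,"dz":139,"roll":0,"jaw":60},{"dx":-2,"dy":-8,"dz":139,"roll":0,"jaw":60}]'
python3 -m pendant '[{"dx":0,"dy":0,"dz":0,"roll":0,"jaw":40},{"dx":0,"dy":0,"dz":0,"roll":0,"jaw":32},{"dx":0,"dy":0,"dz":0,"roll":0,"jaw":26},{"dx":0,"dy":0,"dz":0,"roll":0,"jaw":20},{"dx":0,"dy":0,"dz":0,"roll":0,"jaw":10},{"dx":0,"dy":0,"dz":0,"roll":0,"jaw":10},{"dx":0,"dy":0,"dz":0,"roll":0,"jaw":10},{"dx":0,"dy":0,"dz":0,"roll":0,"jaw":10}]' 40
python3 -c "
from h import *
to()
print(proj('scene',[(*w(-.075,-.113),.271)]))
save('scene','i.png',(190,110,330,260),4)"
```

```text
time: 11.52
tcp_pos: [0.5481, -0.1062, 0.1885]
tcp_rot: [0.748, -0.664, -0.002, 0.001]
contact_force: [0.3, -0.4, 0.1]
gripper_width: 0.7
time: 12.18
tcp_pos: [0.5501, -0.1071, 0.1914]
tcp_rot: [0.748, -0.664, 0.001, -0.001]
contact_force: [0.9, -0.9, 5.7]
gripper_width: 0.271
tcp [ 0.5501 -0.1071  0.1914] xhead -83.2 rail [-0.0746 -0.1143] F [ 0.9 -0.9  5.7] t 12.18
[[248.17272849 159.18376979]]
```

View pics/i.png

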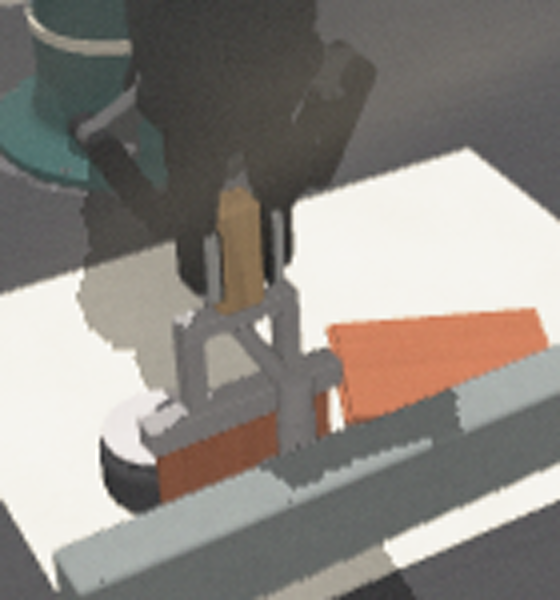

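Gripped: opening is 23 mm on the grip. The picture shows both pads on the wooden grip, with the eye on the hook arm at crop (245,330). Now lift and draw off.

```bash
python3 -m pendant '[{"dx":0,"dy":0,"dz":-7,"roll":0,"jaw":10},{"dx":0,"dy":0,"dz":-14,"roll":0,"jaw":10},{"dx":0,"dy":0,"dz":-21,"roll":0,"jaw":10},{"dx":0,"dy":0,"dz":-21,"roll":0,"jaw":10}]' 60
python3 -m pendant '[{"dx":0,"dy":8,"dz":0,"roll":0,"jaw":10},{"dx":0,"dy":18,"dz":0,"roll":0,"jaw":10},{"dx":0,"dy":30,"dz":0,"roll":0,"jaw":10}]'
python3 -c "
from h import *
to()"
```

```text
time: 12.57
tcp_pos: [0.5498, -0.1069, 0.2126]
tcp_rot: [0.748, -0.664, 0.001, -0.0]
contact_force: [-0.0, -0.2, -3.0]
gripper_width: 0.269
time: 12.82
tcp_pos: [0.5179, -0.1104, 0.2105]
tcp_rot: [0.748, -0.664, -0.001, 0.0]
contact_force: [-0.4, 1.1, -2.5]
gripper_width: 0.271
tcp [ 0.5179 -0.1104  0.2105] xhead -83.2 rail [-0.107  -0.1137] F [-0.4  1.1 -2.5] t 12.82
```

```bash
python3 -m pendant '[{"dx":0,"dy":15,"dz":0,"roll":0,"jaw":10},{"dx":0,"dy":30,"dz":0,"roll":0,"jaw":10},{"dx":0,"dy":42,"dz":0,"roll":0,"jaw":10},{"dx":-4,"dy":50,"dz":0,"roll":0,"jaw":10},{"dx":-20,"dy":52,"dz":0,"roll":0,"jaw":10},{"dx":-45,"dy":52,"dz":0,"roll":0,"jaw":10},{"dx":-75,"dy":52,"dz":0,"roll":0,"jaw":10},{"dx":-105,"dy":52,"dz":0,"roll":0,"jaw":10},{"dx":-135,"dy":52,"dz":0,"roll":0,"jaw":10},{"dx":-165,"dy":52,"dz":0,"roll":0,"jaw":10},{"dx":-195,"dy":52,"dz":0,"roll":0,"jaw":10},{"dx":-215,"dy":52,"dz":0,"roll":0,"jaw":10}]'
python3 -m pendant '[{"dx":-12,"dy":0,"dz":0,"roll":0,"jaw":10},{"dx":-19,"dy":0,"dz":0,"roll":0,"jaw":10},{"dx":-19,"dy":0,"dz":0,"roll":0,"jaw":10},{"dx":-19,"dy":0,"dz":0,"roll":0,"jaw":10}]'
python3 -c "
from h import *
to((*w(-.075,.118),.2125))
save('wrist','w3.png')
a=snapshot('scene')
for l in('free_hook','carrier'):
  for n in('scene','wrist'):
    for d in search_frame(l,n): print(l,n,np.round(d['box']),d['confidence'])
x=cv2.imread('pics/w3.png');y=cv2.resize(a[90:230,290:430],(420,420))[:,:,::-1]
cv2.imwrite('pics/j.png',np.hstack([x[:,80:460],y]))"
```

```text
time: 13.82
tcp_pos: [0.4412, 0.1001, 0.2115]
tcp_rot: [0.749, -0.663, -0.0, -0.0]
contact_force: [0.5, 0.7, -3.6]
gripper_width: 0.27
time: 14.15
tcp_pos: [0.44, 0.1152, 0.2112]
tcp_rot: [0.748, -0.664, 0.0, 0.0]
contact_force: [0.3, 0.1, -3.4]
gripper_width: 0.273
tcp [0.44   0.1152 0.2112] xhead -83.2 rail [-0.1574  0.1196] F [ 0.3  0.1 -3.4] t 14.15
  -> [0.5221 0.1234 0.2125] d(mm) [  1.5 -82.4  -1.4]
free_hook scene [335. 145. 368. 177.] 0.77
free_hook scene [238. 177. 269. 217.] 0.36
free_hook wrist [269.   4. 297. 175.] 0.77
carrier scene [302. 101. 343. 191.] 0.91
carrier scene [344. 226. 403. 319.] 0.76
carrier scene [ 94. 128. 176. 265.] 0.75
carrier wrist [194. 191. 363. 354.] 0.58
```

View pics/j.png

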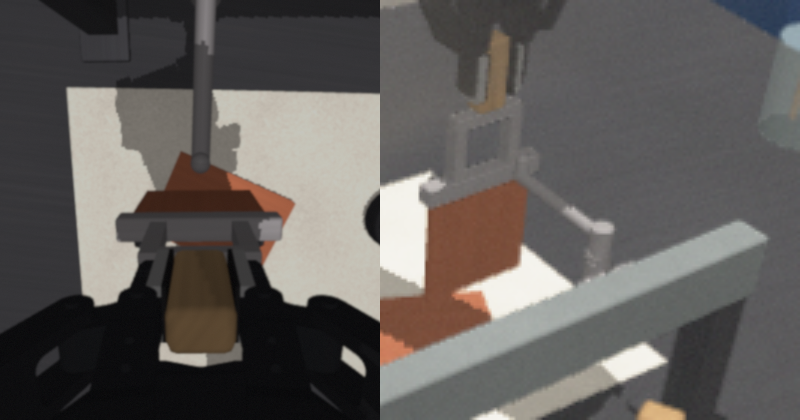

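The carrier's centre (x≈200) lines up with the hook's tip at (200,160), and the eye is open towards it. Insert at the same height, then lower.

```bash
python3 -m pendant '[{"dx":0,"dy":-8,"dz":-1,"roll":0,"jaw":10},{"dx":0,"dy":-18,"dz":-1,"roll":0,"jaw":10},{"dx":0,"dy":-28,"dz":-1,"roll":0,"jaw":10},{"dx":0,"dy":-38,"dz":-1,"roll":0,"jaw":10}]'
python3 -m pendant '[{"dx":1,"dy":-10,"dz":0,"roll":0,"jaw":10},{"dx":1,"dy":-20,"dz":0,"roll":0,"jaw":10},{"dx":1,"dy":-30,"dz":0,"roll":0,"jaw":10},{"dx":1,"dy":-40,"dz":0,"roll":0,"jaw":10},{"dx":1,"dy":-46,"dz":0,"roll":0,"jaw":10},{"dx":1,"dy":-46,"dz":0,"roll":0,"jaw":10}]'
python3 -m pendant '[{"dx":0,"dy":0,"dz":5,"roll":0,"jaw":10},{"dx":0,"dy":0,"dz":10,"roll":0,"jaw":10},{"dx":0,"dy":0,"dz":14,"roll":0,"jaw":10},{"dx":0,"dy":0,"dz":17,"roll":0,"jaw":10},{"dx":0,"dy":0,"dz":17,"roll":0,"jaw":10}]'
python3 -c "
from h import *
to()"
```

```text
time: 14.78
tcp_pos: [0.4795, 0.1203, 0.2123]
tcp_rot: [0.747, -0.664, 0.0, -0.0]
contact_force: [-0.1, 0.2, -2.5]
gripper_width: 0.273
time: 15.28
tcp_pos: [0.5251, 0.1249, 0.2121]
tcp_rot: [0.748, -0.664, -0.0, -0.0]
contact_force: [-0.1, -0.1, -3.3]
gripper_width: 0.271
time: 15.7
tcp_pos: [0.5229, 0.1244, 0.1944]
tcp_rot: [0.748, -0.664, -0.0, 0.001]
contact_force: [-0.6, 0.2, -2.5]
gripper_width: 0.277
tcp [0.5229 0.1244 0.1944] xhead -83.2 rail [-0.0741  0.1188] F [-0.6  0.2 -2.5] t 15.7
```

```bash
python3 -m pendant '[{"dx":0,"dy":0,"dz":1.5,"roll":0,"jaw":10},{"dx":0,"dy":0,"dz":2.5,"roll":0,"jaw":10},{"dx":0,"dy":0,"dz":2.5,"roll":0,"jaw":10}]'
python3 -m pendant '[{"dx":0,"dy":0,"dz":1,"roll":0,"jaw":10},{"dx":0,"dy":0,"dz":1,"roll":0,"jaw":10}]'
```

```text
time: 15.95
tcp_pos: [0.5236, 0.1246, 0.1927]
tcp_rot: [0.748, -0.664, 0.0, 0.0]
contact_force: [-0.3, -0.1, -2.0]
gripper_width: 0.273
time: 16.12
tcp_pos: [0.5239, 0.1247, 0.1921]
tcp_rot: [0.748, -0.664, 0.0, -0.0]
contact_force: [-0.1, 0.3, -0.7]
gripper_width: 0.275
```

```bash
python3 -m pendant '[{"dx":0,"dy":0,"dz":1,"roll":0,"jaw":10},{"dx":0,"dy":0,"dz":1,"roll":0,"jaw":10}]'
python3 -m pendant '[{"dx":0,"dy":0,"dz":0,"roll":0,"jaw":30},{"dx":0,"dy":0,"dz":0,"roll":0,"jaw":40},{"dx":0,"dy":0,"dz":0,"roll":0,"jaw":55},{"dx":0,"dy":0,"dz":0,"roll":0,"jaw":60},{"dx":0,"dy":0,"dz":0,"roll":0,"jaw":60}]' 
python3 -m pendant '[{"dx":0,"dy":0,"dz":-8,"roll":0,"jaw":60},{"dx":0,"dy":0,"dz":-25,"roll":0,"jaw":60},{"dx":0,"dy":0,"dz":-50,"roll":0,"jaw":60},{"dx":0,"dy":0,"dz":-85,"roll":0,"jaw":60},{"dx":0,"dy":0,"dz":-120,"roll":0,"jaw":60}]'
python3 -c "
from h import *
to((*w(-.09,-.15),.3))"
```

```text
time: 16.28
tcp_pos: [0.524, 0.1247, 0.1916]
tcp_rot: [0.748, -0.664, 0.0, -0.0]
contact_force: [-2.3, -1.4, 4.7]
gripper_width: 0.273
time: 16.7
tcp_pos: [0.5238, 0.1247, 0.1907]
tcp_rot: [0.748, -0.664, 0.0, -0.0]
contact_force: [-0.2, -0.1, -0.2]
gripper_width: 0.705
time: 17.12
tcp_pos: [0.5231, 0.1247, 0.3122]
tcp_rot: [0.748, -0.664, -0.0, 0.0]
contact_force: [0.4, -0.2, 0.4]
gripper_width: 0.705
tcp [0.5231 0.1247 0.3122] xhead -83.2 rail [-0.0738  0.1191] F [ 0.4 -0.2  0.4] t 17.12
  -> [ 0.5391 -0.1445  0.3   ] d(mm) [269.1  16.   12.1]
```

Released. The carrier hangs on the free hook. Now move to the -y side of the emptied hook, with quick numeric checks of the carrier and hook after.

```bash
python3 -m pendant '[{"dx":25,"dy":2,"dz":0,"roll":0,"jaw":20},{"dx":60,"dy":4,"dz":0,"roll":0,"jaw":0},{"dx":95,"dy":8,"dz":0,"roll":0,"jaw":0},{"dx":130,"dy":12,"dz":0,"roll":0,"jaw":0},{"dx":165,"dy":16,"dz":0,"roll":0,"jaw":0},{"dx":200,"dy":19,"dz":0,"roll":0,"jaw":0},{"dx":235,"dy":19,"dz":0,"roll":0,"jaw":0},{"dx":257,"dy":19,"dz":0,"roll":0,"jaw":0},{"dx":265,"dy":19,"dz":0,"roll":0,"jaw":0},{"dx":265,"dy":19,"dz":30,"roll":0,"jaw":0},{"dx":265,"dy":19,"dz":65,"roll":0,"jaw":0},{"dx":265,"dy":19,"dz":90,"roll":0,"jaw":0}]'
python3 -c "
from h import *
to((*w(-.093,-.145),.15))
m=np.array([RX,RY])
for n in('top','scene','wrist'):
  snapshot(n)
  for l in('free_hook','carrier','used_hook'):
    for d in search_frame(l,n): print(l,n,np.round(d['box']),round(d['confidence'],2))
"
```

```text
time: 18.12
tcp_pos: [0.5355, -0.1397, 0.2192]
tcp_rot: [0.748, -0.664, -0.001, -0.0]
contact_force: [-0.9, -0.6, -0.0]
gripper_width: -0.001
tcp [ 0.5355 -0.1397  0.2192] xhead -83.2 rail [-0.093  -0.1448] F [-0.9 -0.6 -0. ] t 18.12
  -> [ 0.5355 -0.1398  0.15  ] d(mm) [ 0.2 -0.1 69.2]
free_hook top [191. 196. 202. 250.] 0.48
carrier top [227. 108. 256. 160.] 0.79
carrier top [410. 269. 460. 293.] 0.63
used_hook top [310. 181. 322. 235.] 0.59
free_hook scene [272. 185. 324. 215.] 0.74
free_hook scene [217. 212. 245. 238.] 0.59
free_hook scene [332. 144. 365. 177.] 0.54
carrier scene [345. 221. 402. 317.] 0.94
carrier scene [326. 122. 361. 197.] 0.92
carrier scene [ 94. 128. 174. 263.] 0.63
carrier scene [273. 186. 325. 216.] 0.49
used_hook scene [236. 175. 268. 218.] 0.76
used_hook scene [238. 176. 271. 222.] 0.39
free_hook wrist [  0.  25. 435. 126.] 0.42
carrier wrist [  0. 168.  63. 184.] 0.87
carrier wrist [365. 281. 550. 373.] 0.86
used_hook wrist [207.  96. 235. 280.] 0.58
```

```bash
python3 -m pendant '[{"dx":0,"dy":0,"dz":30,"roll":0,"jaw":0},{"dx":0,"dy":0,"dz":55,"roll":0,"jaw":0},{"dx":0,"dy":0,"dz":69,"roll":0,"jaw":0},{"dx":-3,"dy":0,"dz":69,"roll":0,"jaw":0},{"dx":-7,"dy":0,"dz":69,"roll":0,"jaw":0},{"dx":-11,"dy":0,"dz":69,"roll":0,"jaw":0},{"dx":-14,"dy":0,"dz":69,"roll":0,"jaw":0},{"dx":-17,"dy":0,"dz":69,"roll":0,"jaw":0}]'
python3 -m pendant '[{"dx":-3,"dy":0,"dz":0,"roll":0,"jaw":0},{"dx":-6,"dy":0,"dz":0,"roll":0,"jaw":0},{"dx":-9,"dy":0,"dz":0,"roll":0,"jaw":0}]'
python3 -c "
from h import *
to()
arc((-.025,-.112),np.arange(1.6,-.15,-.1),.068,-1,.011,.013)"
```

```text
time: 19.38
tcp_pos: [0.5352, -0.1244, 0.1532]
tcp_rot: [0.748, -0.664, 0.002, -0.0]
contact_force: [1.0, -4.5, 0.1]
gripper_width: 0.001
time: 19.63
tcp_pos: [0.5342, -0.1156, 0.1528]
tcp_rot: [0.747, -0.664, 0.002, -0.0]
contact_force: [2.3, -4.1, 2.5]
gripper_width: -0.001
tcp [ 0.5342 -0.1156  0.1528] xhead -83.3 rail [-0.0915 -0.1208] F [ 2.3 -4.1  2.5] t 19.63
1.6 dx 11.5 dy 1.0
1.5 dx 5.1 dy 2.7
1.4 dx -1.0 dy 3.9
1.3 dx -7.3 dy 4.5
1.2 dx -13.8 dy 4.6
1.1 dx -20.4 dy 3.9
1.0 dx -27.1 dy 2.6
0.9 dx -33.8 dy 0.5
0.8 dx -40.4 dy -2.4
0.7 dx -46.8 dy -6.0
0.6 dx -52.8 dy -10.4
0.5 dx -58.5 dy -15.5
0.4 dx -63.6 dy -21.4
0.3 dx -68.1 dy -27.9
0.2 dx -71.8 dy -35.0
0.1 dx -74.7 dy -42.5
-0.0 dx -76.8 dy -50.5
-0.1 dx -78.2 dy -56.1
```

```bash
python3 -m pendant '[{"dx":-5,"dy":4,"dz":2,"roll":0,"jaw":0},{"dx":-10,"dy":5,"dz":2,"roll":0,"jaw":0},{"dx":-16,"dy":4,"dz":2,"roll":0,"jaw":0},{"dx":-22,"dy":4,"dz":2,"roll":0,"jaw":0},{"dx":-28,"dy":2,"dz":2,"roll":0,"jaw":0},{"dx":-34,"dy":0,"dz":2,"roll":0,"jaw":0},{"dx":-40,"dy":-2,"dz":2,"roll":0,"jaw":0},{"dx":-46,"dy":-6,"dz":2,"roll":0,"jaw":0},{"dx":-52,"dy":-10,"dz":2,"roll":0,"jaw":0},{"dx":-58,"dy":-15,"dz":2,"roll":0,"jaw":0}]'
python3 -m pendant '[{"dx":-3,"dy":-3,"dz":0,"roll":0,"jaw":0},{"dx":-5,"dy":-6,"dz":0,"roll":0,"jaw":0},{"dx":-7,"dy":-9,"dz":0,"roll":0,"jaw":0},{"dx":-9,"dy":-12,"dz":0,"roll":0,"jaw":0}]'
python3 -c "
from h import *
to()
arc((-.025,-.112),np.arange(.5,-.15,-.1),.068,-1,.011,.013)"
```

```text
time: 20.47
tcp_pos: [0.5407, -0.0548, 0.1495]
tcp_rot: [0.748, -0.664, -0.001, 0.001]
contact_force: [-1.3, -3.7, -0.1]
gripper_width: 0.002
time: 20.8
tcp_pos: [0.5517, -0.045, 0.1495]
tcp_rot: [0.748, -0.664, -0.0, 0.0]
contact_force: [-1.8, -3.2, -0.1]
gripper_width: -0.0
tcp [ 0.5517 -0.045   0.1495] xhead -83.2 rail [-0.0656 -0.0528] F [-1.8 -3.2 -0.1] t 20.8
0.5 dx 9.6 dy 10.3
0.4 dx 4.4 dy 4.4
0.3 dx -0.0 dy -2.1
0.2 dx -3.8 dy -9.1
0.1 dx -6.7 dy -16.7
0.0 dx -8.8 dy -24.6
-0.1 dx -10.2 dy -30.3
```

```bash
python3 -m pendant '[{"dx":-2,"dy":-4,"dz":0,"roll":0,"jaw":0},{"dx":-3,"dy":-8,"dz":0,"roll":0,"jaw":0},{"dx":-5,"dy":-11,"dz":0,"roll":0,"jaw":0}]'
python3 -m pendant '[{"dx":-1,"dy":-2,"dz":0,"roll":0,"jaw":0},{"dx":-1,"dy":-4,"dz":0,"roll":0,"jaw":0}]'
python3 -m pendant '[{"dx":0,"dy":-1.5,"dz":0,"roll":0,"jaw":0},{"dx":-1,"dy":-3,"dz":0,"roll":0,"jaw":0}]'
python3 -c "
from h import *
to()"
```

```text
time: 21.05
tcp_pos: [0.5624, -0.039, 0.1496]
tcp_rot: [0.748, -0.664, -0.0, 0.0]
contact_force: [-2.5, -3.7, -0.3]
gripper_width: -0.002
time: 21.22
tcp_pos: [0.566, -0.0368, 0.1496]
tcp_rot: [0.748, -0.664, -0.0, 0.0]
contact_force: [-3.7, -1.6, -0.5]
gripper_width: 0.002
time: 21.38
tcp_pos: [0.5688, -0.0358, 0.1496]
tcp_rot: [0.748, -0.664, -0.0, 0.0]
contact_force: [-2.4, -3.4, -1.2]
gripper_width: -0.001
tcp [ 0.5688 -0.0358  0.1496] xhead -83.2 rail [-0.0475 -0.0457] F [-2.4 -3.4 -1.2] t 21.38
```

```bash
python3 -m pendant '[{"dx":0,"dy":-1.5,"dz":0,"roll":0,"jaw":0},{"dx":0,"dy":-3,"dz":0,"roll":0,"jaw":0}]'
python3 -m pendant '[{"dx":0,"dy":-1,"dz":0,"roll":0,"jaw":0},{"dx":0,"dy":-2,"dz":0,"roll":0,"jaw":0}]'
python3 -m pendant '[{"dx":0,"dy":-1,"dz":0,"roll":0,"jaw":0},{"dx":0,"dy":-2,"dz":0,"roll":0,"jaw":0}]'
```

```text
time: 21.55
tcp_pos: [0.5718, -0.0352, 0.1496]
tcp_rot: [0.748, -0.664, -0.0, 0.0]
contact_force: [-3.4, 0.1, -1.9]
gripper_width: -0.0
time: 21.72
tcp_pos: [0.5738, -0.0348, 0.1497]
tcp_rot: [0.748, -0.664, -0.0, -0.0]
contact_force: [-3.5, 0.0, -1.2]
gripper_width: -0.0
time: 21.88
tcp_pos: [0.5758, -0.0344, 0.1497]
tcp_rot: [0.748, -0.664, -0.0, -0.0]
contact_force: [-4.1, 1.9, -1.3]
gripper_width: 0.0
```

```bash
python3 -m pendant '[{"dx":0,"dy":-1,"dz":0,"roll":0,"jaw":0},{"dx":0,"dy":-2,"dz":0,"roll":0,"jaw":0}]'
python3 -m pendant '[{"dx":0,"dy":-1,"dz":0,"roll":0,"jaw":0},{"dx":0,"dy":-2,"dz":0,"roll":0,"jaw":0}]'
python3 -m pendant '[{"dx":0,"dy":-1,"dz":0,"roll":0,"jaw":0},{"dx":0,"dy":-1,"dz":0,"roll":0,"jaw":0}]'
```

```text
time: 22.05
tcp_pos: [0.5778, -0.0342, 0.1497]
tcp_rot: [0.748, -0.664, -0.0, -0.0]
contact_force: [-4.5, 1.9, -2.0]
gripper_width: -0.004
time: 22.22
tcp_pos: [0.5782, -0.0341, 0.1494]
tcp_rot: [0.748, -0.664, -0.002, 0.001]
contact_force: [-9.9, 2.7, 1.4]
gripper_width: -0.003
time: 22.38
tcp_pos: [0.5781, -0.0341, 0.1492]
tcp_rot: [0.748, -0.664, -0.002, 0.002]
contact_force: [-11.7, 1.6, 3.6]
gripper_width: 0.002
```

```bash
python3 -m pendant '[{"dx":0,"dy":0,"dz":0,"roll":0,"jaw":0},{"dx":0,"dy":0,"dz":0,"roll":0,"jaw":0},{"dx":0,"dy":0,"dz":0,"roll":0,"jaw":0},{"dx":0,"dy":0,"dz":0,"roll":0,"jaw":0},{"dx":0,"dy":0,"dz":0,"roll":0,"jaw":0},{"dx":0,"dy":0,"dz":0,"roll":0,"jaw":0}]'
python3 -m pendant '[{"dx":0,"dy":8,"dz":0,"roll":0,"jaw":0},{"dx":0,"dy":25,"dz":0,"roll":0,"jaw":0},{"dx":0,"dy":40,"dz":-20,"roll":0,"jaw":0},{"dx":0,"dy":50,"dz":-55,"roll":0,"jaw":0},{"dx":20,"dy":60,"dz":-90,"roll":0,"jaw":0},{"dx":50,"dy":70,"dz":-125,"roll":0,"jaw":0},{"dx":85,"dy":80,"dz":-160,"roll":0,"jaw":0},{"dx":115,"dy":85,"dz":-180,"roll":0,"jaw":0},{"dx":125,"dy":87,"dz":-180,"roll":0,"jaw":0},{"dx":125,"dy":87,"dz":-180,"roll":0,"jaw":0}]'
python3 -c "
from h import *
to()
a=snapshot('scene');b=snapshot('top')
cv2.imwrite('pics/k.png',np.hstack([cv2.resize(a[110:250,190:420],(400,243)),cv2.resize(b[140:280,120:350],(400,243))])[:,:,::-1])
m=np.array([RX,RY])
for l in('free_hook','used_hook'):
  for d in cut_out(l,'top'):
    v,u=np.nonzero(d['region']);print(l,np.round(d['box']),d['confidence'],cv2.minAreaRect(np.c_[u,v].astype(np.float32)))
"
```

```text
time: 22.88
tcp_pos: [0.5781, -0.0341, 0.1492]
tcp_rot: [0.748, -0.664, -0.002, 0.002]
contact_force: [-11.2, 1.3, 2.8]
gripper_width: -0.0
time: 23.72
tcp_pos: [0.5108, -0.1758, 0.3334]
tcp_rot: [0.745, -0.667, 0.005, -0.001]
contact_force: [0.3, -2.0, -0.7]
gripper_width: -0.001
tcp [ 0.5108 -0.1758  0.3334] xhead -83.7 rail [-0.1219 -0.1778] F [ 0.3 -2.  -0.7] t 23.72
free_hook [177. 215. 228. 243.] 0.66 ((202.0, 229.0), (22.0, 54.0), 90.0)
free_hook [193. 199. 200. 252.] 0.58 ((195.52381896972656, 223.9994354248047), (52.104278564453125, 8.04533863067627), 88.63607025146484)
free_hook [266. 185. 317. 195.] 0.22 ((290.58819580078125, 187.99215698242188), (8.145660400390625, 53.323081970214844), 84.92039489746094)
used_hook [267. 185. 316. 191.] 0.66 ((291.0110778808594, 186.70994567871094), (9.09267807006836, 52.29603958129883), 86.98721313476562)
```

View pics/k.png

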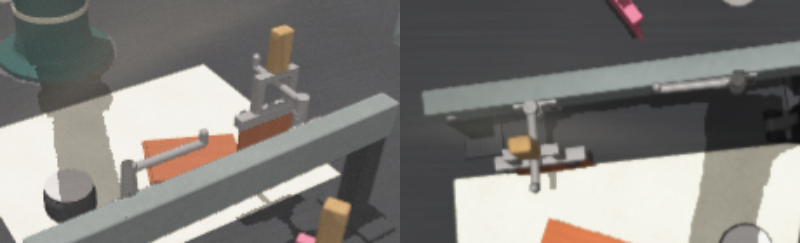

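```bash
python3 -m pendant '[{"dx":0,"dy":0,"dz":0,"roll":0,"jaw":0},{"dx":0,"dy":0,"dz":0,"roll":0,"jaw":0},{"dx":0,"dy":0,"dz":0,"roll":0,"jaw":0}]'; python3 -c "
from plant import sign_off; print(sign_off())"
```

```text
time: 24.17
tcp_pos: [0.5094, -0.1682, 0.3294]
tcp_rot: [0.748, -0.664, -0.0, 0.0]
contact_force: [-0.5, 0.6, -0.1]
gripper_width: 0.0
the job is handed in; nothing more can be done
None
```

The job is done and was handed in at about 24 s of the 69 s allowed; `sign_off` reported no verdict.

- **Free hook:** I swung it out until it stopped moving and held it against the stop at about 10 N. While I was feeling for the stop, the reading peaked at about 17.4 N sideways, 18.8 N in total, so under 20 N.
- **Carrier:** I moved the smaller copper one from the used hook onto the free hook and let go.
- **Used hook:** I folded it to its stop and held it there at about 11–12 N.

**Last checks:**
- The final pictures show the carrier hanging on the swung-out hook and the other hook folded along the rail.
- The free hook's angle in the top picture is the same as before the carrier was hung on it (88.6° both times).
- The gripper was clear of everything, with contact force near zero.

**What disagreed:**
- The finger tips turned out to be about 32 mm above the reported TCP. My first pass went over the free hook without touching it, so I corrected the height and repeated it.
- The wrist and overhead cameras differed by up to about 7 mm. I averaged them where that mattered.
- I read forces only at the end of each move, so short peaks in between were not seen.

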